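Show the colleague the knotty brush back and where it goes

ROBOT

A 6-joint arm with a two-finger parallel gripper is mounted at the origin on the work surface. World frame = base frame: x ahead of the robot, y to its left, z up, the work surface at z = 0. Lengths are in mm, angles in rad, forces in N, time in s.
With the tool pointing down it reaches from about 350 to 875 mm from the base axis. Payload 4.2 kg.
Tool frame: the origin (TCP) lies between the finger pads, 19 mm behind the fingertips; this is the grasp point; z points along the fingers, y is the line along which they close (so a half turn about z gives the same grasp; the last joint's range is limited). The gripper opens to 85 mm and grips with 20 to 120 N. Pads are 22 mm wide; open, the fingers measure 114 mm over their backs; the gripper's body (76 mm by 85 mm) begins 54 mm behind the grasp point. The pads swing forward as they close: fully open they stand 13 mm farther back than shut.
Start: joints at [1.394, 0.385, 0.008, 0, -1.194, -0.259], TCP at [263.801, 566.576, 250.012] pointing down, gripper open.
Joint ranges: [-3.14, 3.14], [-1.21, 2.06], [-1.07, 1.41], [-3.16, 2.05], [-2.99, -0.16], [-3.1, 3.1]. Speed limits (rad/s): [2.79, 2.79, 3.14, 3.14, 3.14, 3.14].

INTERFACE

Orientations are given as a unit quaternion [x, y, z, w].
In Python, from bench import arm gives the robot as it stands. The module is installed in compiled form; this text tells all that it offers.
- The arm moves only by the tool move_arm, never from a script. Its arguments are lists of equal length, an entry for each row: "fingers": the finger opening in mm, from 0 to 85.4; "travel": the shift along the tool's x, y, z in mm, a list of three; "dr": the turn, a rotation vector about the tool's x, y, z in rad, a list of three. A call has 1 to 10 rows; each row is the pose to reach, as a shift and turn from the pose commanded when the call began, along the tool's axes at that moment; what a row does not reach only later rows make up. A row lasts 1/10 s, in which the tool goes at most 50 mm and 8.59 degrees, less where a joint would pass 70% of its speed; a pose out of reach is approached as far as the arm can. A call with a gripper value outside its range is refused whole. The fingers move at their own pace and stop on an object; the grip force is fixed at half the most. Time passes only in rows, so rows that repeat a pose let the fingers close. It gives the time, the measured TCP pose, the force, the opening and the grip force at its end, in the units of the state.
- arm.read_state(): the state, without advancing time (a new reading comes with each control period).
- arm.get_image(name): name is "scene" or "top"; returns the picture (384x512x3 uint8, red, green, blue); there is no depth.
- arm.camera_model(name): a dict with "intrinsics" (3x3 intrinsics, pixels), "k1" (the pictures are not rectified: a ray, as slopes to the right and down, at radius r is drawn at 1 + k1 r^2 times it, then the intrinsics apply), "pose" (4x4, takes a point from camera to world coordinates). Camera axes: x right, y up, looking along -z (the intrinsics and any distortion apply to the point x, -y, -z); pixel columns grow to the right and rows downward; lengths in mm; the calibration is good to about 2 mm. A picture is of the moment at which its call begins. camera_model takes no time and is no camera call.
- arm.job_done(): hands the job in; it is judged then, once.
The state is a dict: "clock": time; "joints": joint angles; "joint_vel": joint speeds; "joint_efforts": joint torques, N m; "position": TCP position; "ee_rot": TCP orientation; "contact_force": force on the tool from outside, world axes, zero at the start; "wrist_torque": the same for the moment, N m; "gripper_width": finger opening in mm; "grasp_force": force on a finger pad.
Only numpy, scipy, OpenCV 4.12 (cv2) and the standard library are available. Lean on these libraries where they do the work, as an engineer would, in place of code of your own. Each camera call takes 0.05 s, during which the arm holds its last target. There are 200 camera calls.

TASK

Press the red call button gently to call the colleague over, then show the faulty brush back by pointing straight down at its dark knot, fingertips two to four centimetres above it and still for two seconds. Then show where it goes: point down in the same way at the middle of the blue bin's open mouth, fingertips just above its rim, for two seconds, and finish still pointing there. Do not touch or move the brush backs, their board, the bins or the loose things lying about, and on the way do not come down low over a sound brush back or the green bin.

Things in the scene. Friction and masses are not known exactly. Their poses are not given: they have to be found in the camera images.
- call (a joint): The call button's travel in m: 0 = released (up), 0.006 = fully down; it springs back. About 5 N pushes it fully down, proportionally less part way; it counts as pressed from 0.004.
- call_top (a point): Centre of the top face of the red call button, a round cap 40 mm across in a yellow housing fixed to the bench, pressed straight down. The point moves down with the cap.
- blank_knot: A wooden brush back (blank) lying flat on the sorting board: pale wood, 150 long (its x axis) x 50 wide x 18 mm thick, round ends, three rows of small dark drilled holes in its top, loose, 90 g. Origin: centre of its underside; z up. This is the faulty one: it has the dark knot near its +x end.
- knot (a point): Centre of the knot, a dark brown disc 26 mm across, flush in the top face of blank_knot, 45 mm from that blank's centre along its +x axis. z up. It lies 26 mm above the bench.
- blank_a: A wooden brush back (blank) lying flat on the sorting board: pale wood, 150 long (its x axis) x 50 wide x 18 mm thick, round ends, three rows of small dark drilled holes in its top, loose, 90 g. Origin: centre of its underside; z up. A sound one, without a knot.
- blank_b: A wooden brush back (blank) lying flat on the sorting board: pale wood, 150 long (its x axis) x 50 wide x 18 mm thick, round ends, three rows of small dark drilled holes in its top, loose, 90 g. Origin: centre of its underside; z up. A sound one, without a knot.
- board: Flat plywood sorting board, 190 (x) x 370 (y) x 8 mm thick, fixed on the bench; the three brush backs lie side by side on it. Origin: centre of its underside.
- blue_bin: Blue plastic open-topped bin, 140 (x) x 100 (y) x 70 mm high, walls 4 mm (rim lips reach 148 x 106), fixed on the bench; a brush back lies in it well below the rim. Origin: centre of its underside.
- blue_bin_mouth (a point): Centre of the blue bin's open mouth at rim height, 70 mm above the bench. z up.
- green_bin: Green plastic bin of the same size as the blue one, for sound pieces, with brush backs in it below the rim. Origin: centre of its underside.
- spool: Wooden spool of copper wire standing upright, 64 mm across, 60 mm high, loose. Origin: centre of its underside.
- jar: Amber glass jar with a black lid, 56 mm across, 85 mm high, loose. Origin: centre of its underside.
- driver: Screwdriver with a red handle lying on the bench beyond the button, about 30 mm thick at most, loose. Its own x axis runs along it, towards the tip.
Not all that is in view belongs to the job. What is shaped like the blank_b but purple or turquoise is not meant.

How it is judged:
By the outcome, as a careful person would: the job done as asked, in the order asked, and still so for the second after the job is handed in, with the robot touching nothing.
It also fails if it takes over 51 s, if anything falls off the work surface, if the arm or the gripper's body presses on something with over 40 N, if the wrist force passes 120 N, or if a joint passes its speed limit or range.

## Working session

There is one attempt and no reset: what is moved stays moved. The work goes in short steps, Python scripts to look and compute and a tool call to move; the robot and the scene stay as the last step left them, time stands still between calls to the robot, and variables do not carry over. Pictures are saved under pics/ and viewed, at most 10 in all, crops included, and the job is handed in when it is done.

Besides the shell and the picture viewer there is one more tool, called after "Call:" in YAML: its name, and indented under it one key for each argument. move_arm: Moves the arm, as the interface text tells. Its arguments: {"type":"object","properties":{"fingers":{"type":"array","items":{"type":"number"}},"travel":{"type":"array","items":{"type":"array","items":{"type":"number"}}},"dr":{"type":"array","items":{"type":"array","items":{"type":"number"}}}},"required":["fingers","travel","dr"]}

```bash
mkdir -p pics; cat > h.py <<'E'
import numpy as np, cv2
from bench import arm
def pix2w(name,uv,z):
    c=arm.camera_model(name);K=np.array(c["intrinsics"]);k=c["k1"];P=np.array(c["pose"])
    out=[]
    for (u,v) in uv:
        p=cv2.undistortPoints(np.array([[[u,v]]],float),K,np.array([k,0,0,0,0.]))[0,0]
        d=P[:3,:3]@np.array([p[0],-p[1],-1]);o=P[:3,3]
        out.append((o+d*(z-o[2])/d[2])[:3])
    return np.array(out).round(1)
E
python3 - <<'E'
from h import *
for n in("top","scene"):
    cv2.imwrite(f"pics/{n}0.png",cv2.resize(arm.get_image(n)[:,:,::-1],(768,576),interpolation=cv2.INTER_CUBIC))
    c=arm.camera_model(n);print(n,np.round(c["pose"],2).tolist(),c["k1"],np.round(c["intrinsics"],1).tolist())
print(arm.read_state())
E
```

```text
top [[-0.02, 0.99, -0.15, 290.6], [-1.0, -0.01, 0.01, 98.83], [0.0, 0.15, 0.99, 1611.48], [0.0, 0.0, 0.0, 1.0]] -0.05136996025768631 [[447.5, 0.0, 254.0], [0.0, 447.5, 196.8], [0.0, 0.0, 1.0]]
scene [[0.65, -0.64, 0.41, 1035.81], [0.76, 0.55, -0.34, -332.04], [-0.0, 0.53, 0.84, 1112.05], [0.0, 0.0, 0.0, 1.0]] 0.021502775550068437 [[368.0, 0.0, 260.5], [0.0, 368.0, 191.8], [0.0, 0.0, 1.0]]
{'clock': 0.1, 'joints': array([ 1.39358841e+00,  3.85471670e-01,  6.74637763e-03, -3.77202559e-04,
       -1.19402921e+00, -2.58571936e-01]), 'joint_vel': array([ 0.00134399, -0.00268224,  0.00194116,  0.00286968,  0.00016989,
       -0.00171466]), 'joint_efforts': array([-3.24856319e-04, -3.93317020e+01,  1.88930994e+01,  4.19799596e+00,
       -2.57072250e-03,  2.66755407e-06]), 'position': array([263.62985836, 566.13416782, 249.038046  ]), 'ee_rot': array([ 9.76340234e-01, -2.16237733e-01, -1.35339314e-04,  9.85405666e-04]), 'contact_force': array([0.42962136, 0.28690126, 0.22405471]), 'wrist_torque': array([-0.04415435,  0.00461288, -0.01450407]), 'grasp_force': 0.0, 'gripper_width': 85.39358297957976}
```

View pics/top0.png

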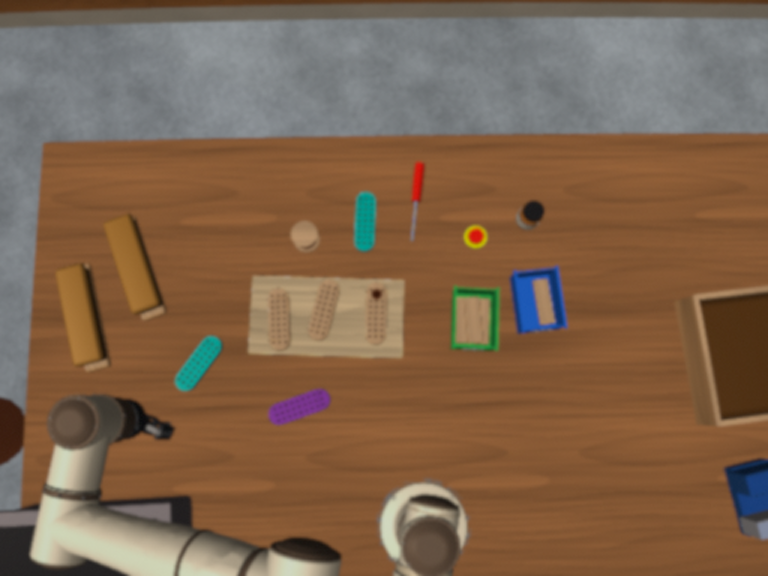

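View pics/scene0.png

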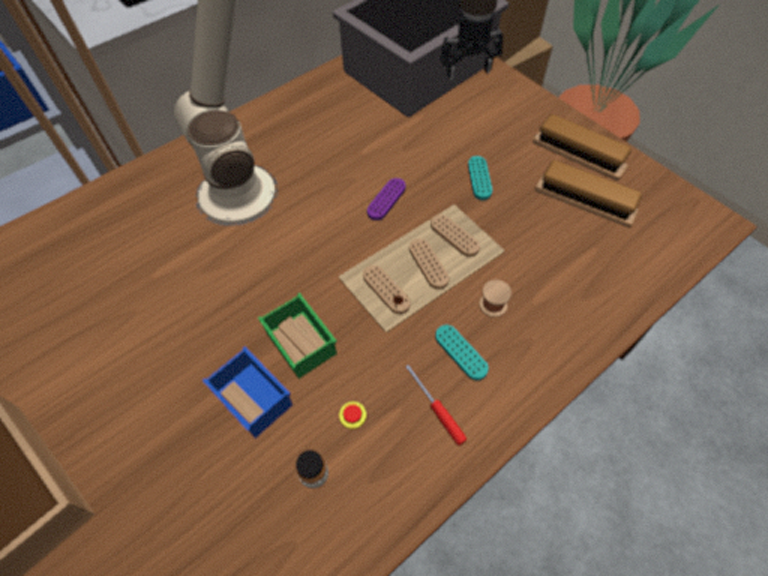

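The top view shows, in 768x576 pixels, the button at (475,237), the knot at (377,294), the blue bin at about (539,299), the green bin at (475,318) and the jar at (532,212). The scene view shows the button at (352,414), the knot at (398,299) and the blue bin at (248,392).

```bash
cat > m.py <<'E'
from h import *
def blob(n,mask,seed):
    k,l,s,c=cv2.connectedComponentsWithStats(mask.astype(np.uint8))
    i=1+np.argmin(np.hypot(*(c[1:]-np.array(seed)).T)+1000*(s[1:,4]<8))
    return c[i],s[i],l==i
def ray(n,uv):
    a=pix2w(n,[uv],0)[0];o=np.array(arm.camera_model(n)["pose"])[:3,3];d=a-o;return o,d/np.linalg.norm(d)
def tri(a,b):
    A=0;B=0
    for o,d in(ray("top",a),ray("scene",b)):
        M=np.eye(3)-np.outer(d,d);A=A+M;B=B+M@o
    return np.linalg.solve(A,B).round(1)
E
python3 - <<'E'
from m import *
R={}
for n,sr,sk,sb in(("top",(316,157.5),(251,196),(359,199)),("scene",(234.5,275.5),(265,199),(165,261))):
    im=arm.get_image(n).astype(int);r,g,b=im[...,0],im[...,1],im[...,2]
    red=blob(n,(r>150)&(g<90)&(b<80),sr)
    yel=blob(n,(r>150)&(g>130)&(b<90),sr)
    roi=np.zeros(r.shape,bool);roi[int(sk[1])-7:int(sk[1])+8,int(sk[0])-7:int(sk[0])+8]=1
    kn=blob(n,roi&(im.sum(2)<270),sk)
    w=np.where(roi,np.clip(300-im.sum(2),0,None),0)
    bl=blob(n,(b>r+50)&(b>g+40),sb)
    for nm,x in(("red",red),("yel",yel),("knot",kn),("blue",bl)):
        print(n,nm,x[0].round(1),x[1]);R[n,nm]=x[0]
    x,y=int(sb[0])-32,int(sb[1])-28
    cv2.imwrite(f"pics/{n}bin.png",cv2.resize(arm.get_image(n)[y:y+56,x:x+64,::-1],None,fx=10,fy=10,interpolation=cv2.INTER_CUBIC));print("crop",x,y)
for k in("red","yel","knot"): print(k,tri(R["top",k],R["scene",k]))
for n in("top","scene"): print(n,pix2w(n,[R[n,"knot"]],26),pix2w(n,[R[n,"red"]],40),pix2w(n,[R[n,"red"]],25))
E
```

```text
top red [316.9 157. ] [313 153   9   9  65]
top yel [316.3 158. ] [309 150  16  16 110]
top knot [250.7 195.6] [248 193   7   7  36]
top blue [357.4 199.3] [341 178  37  44 924]
crop 327 171
scene red [234.6 275.7] [229 270  12  12 107]
scene yel [234.8 276.3] [226 267  19  19 152]
scene knot [264.8 199.5] [262 197   7   6  34]
scene blue [167.5 257.5] [136 231  57  56 975]
crop 133 233
red [ 684.1 -142.9   10. ]
yel [ 6.829e+02 -1.420e+02 -2.000e-01]
knot [541.7 102.5  23.3]
top [[541.3 102.4  26. ]] [[ 676.7 -138.5   40. ]] [[ 680.4 -140.8   25. ]]
scene [[543.  101.4  26. ]] [[ 693.8 -147.8   40. ]] [[ 689.  -145.2   25. ]]
```

View pics/topbin.png

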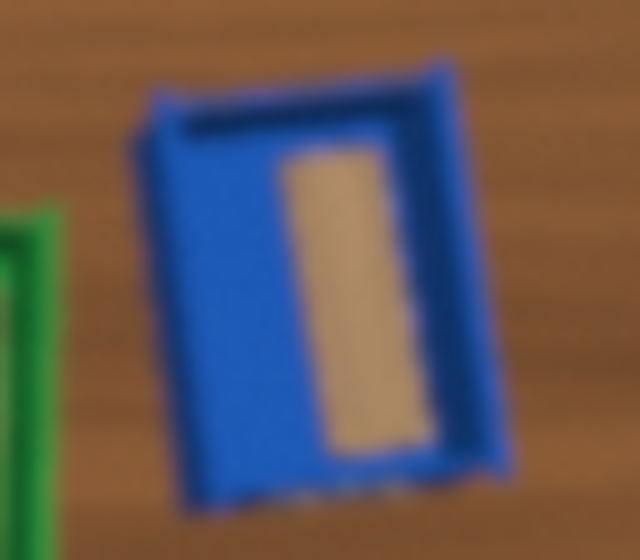

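View pics/scenebin.png

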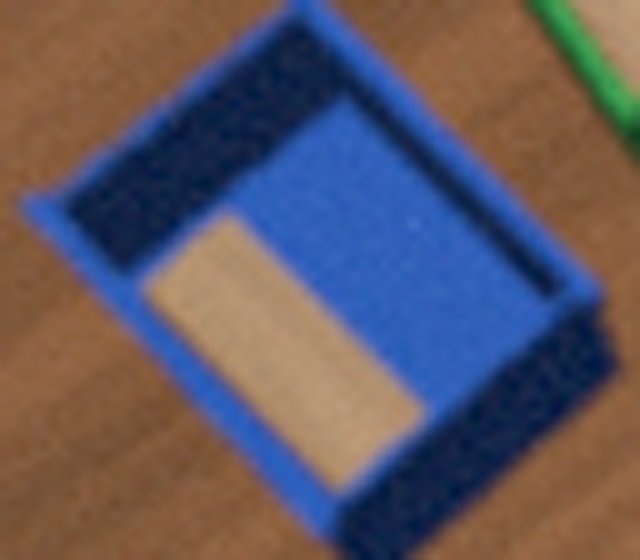

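The crops show the blue bin's rim corners. In the top crop (10x) they are at (155,95), (455,65), (510,475) and (205,510). In the scene crop they are at (25,200), (300,-3), (605,295) and (330,535).

```bash
python3 - <<'E'
from m import *
f=lambda L,x,y:[((a+.5)/10-.5+x,(b+.5)/10-.5+y) for a,b in L]
T=pix2w("top",f([(155,95),(455,65),(510,475),(205,510)],327,171),70)
S=pix2w("scene",f([(605,295),(330,535),(25,200),(300,-3)],133,233),70)
for A in(T,S):
    print(A.tolist(),A.mean(0),[np.linalg.norm(A[i]-A[i-1]).round(0) for i in range(4)])
# rough top of spool, jar, and driver for path check
g=lambda u,v:[((u+.5)/1.5-.5,(v+.5)/1.5-.5)]
for nm,u,v,z in(("spool",305,229,60),("jar",534,211,85),("drvtip",412,240,5),("drvh",418,182,15),("green",475,318,70),("bl_b",323,310,26)):print(nm,pix2w("top",g(u,v),z))
from scipy.spatial.transform import Rotation as Ro
s=arm.read_state();R=Ro.from_quat(s["ee_rot"]).as_matrix();print(R.round(4).tolist())
p=np.array([263.8,566.58,250.0])
for nm,t in(("btn",(684,-143,100)),("knot",(542,102,75)),("bin",(0,0,0))):print(nm,(R.T@(np.array(t)-p)).round(1))
E
```

```text
[[585.0, -219.6, 70.0], [594.3, -326.4, 70.0], [448.9, -337.5, 70.0], [438.4, -230.3, 70.0]] [ 516.65 -278.45   70.  ] [np.float64(147.0), np.float64(107.0), np.float64(146.0), np.float64(108.0)]
[[589.7, -221.6, 70.0], [598.6, -323.3, 70.0], [450.7, -337.7, 70.0], [446.4, -237.9, 70.0]] [ 521.35  -280.125   70.   ] [np.float64(144.0), np.float64(102.0), np.float64(149.0), np.float64(100.0)]
spool [[694.2 269.6  60. ]]
jar [[ 723.8 -272.2   85. ]]
drvtip [[676.8  12.9   5. ]]
drvh [[821.5  -4.8  15. ]]
green [[ 474.  -125.3   70. ]]
bl_b [[503.9 230.   26. ]]
[[0.9065, -0.4222, -0.0002], [-0.4222, -0.9065, -0.0007], [0.0001, 0.0007, -1.0]]
btn [680.5 465.7 150.4]
knot [448.3 303.6 175.2]
bin [  0.  624.8 250.4]
```

The two cameras agree to within about 5 mm. The bin mouth is at about (518,-279), the knot at (542,102) and the button at (684,-143), with its height to be found by contact. I'll move high, with the fingers closed.

Call:
move_arm:
  fingers: [0,0,0,0,0,0,0,0,0,0]
  travel:
    - [10,7,0]
    - [34,23,0]
    - [68,47,0]
    - [102,70,0]
    - [136,93,0]
    - [170,116,0]
    - [204,140,0]
    - [238,163,0]
    - [272,186,0]
    - [306,209,0]
  dr:
    - [0,0,0]
    - [0,0,0]
    - [0,0,0]
    - [0,0,0]
    - [0,0,0]
    - [0,0,0]
    - [0,0,0]
    - [0,0,0]
    - [0,0,0]
    - [0,0,0]

```text
clock: 1.3
position: [453.4, 245.6, 250.4]
ee_rot: [0.976, -0.216, 0.0, -0.0]
contact_force: [0.7, 0.6, 0.1]
gripper_width: -0.0
grasp_force: 0.0
```

Call:
move_arm:
  fingers: [0,0,0,0,0,0,0,0,0,0]
  travel:
    - [34,23,0]
    - [68,47,0]
    - [102,70,0]
    - [136,93,0]
    - [170,116,0]
    - [204,140,0]
    - [238,163,0]
    - [272,186,0]
    - [306,209,0]
    - [340,233,0]
  dr:
    - [0,0,0]
    - [0,0,0]
    - [0,0,0]
    - [0,0,0]
    - [0,0,0]
    - [0,0,0]
    - [0,0,0]
    - [0,0,0]
    - [0,0,0]
    - [0,0,0]

```text
clock: 2.3
position: [662.9, -109.0, 250.1]
ee_rot: [0.976, -0.216, -0.0, 0.0]
contact_force: [0.6, 0.7, 1.2]
gripper_width: -0.2
grasp_force: 0.0
```

Call:
move_arm:
  fingers: [0,0,0,0,0,0,0,0]
  travel:
    - [20,14,0]
    - [34,24,10]
    - [34,24,40]
    - [34,24,75]
    - [34,24,110]
    - [34,24,135]
    - [34,24,150]
    - [34,24,150]
  dr:
    - [0,0,0]
    - [0,0,0]
    - [0,0,0]
    - [0,0,0]
    - [0,0,0]
    - [0,0,0]
    - [0,0,0]
    - [0,0,0]

```text
clock: 3.1
position: [681.7, -142.7, 97.2]
ee_rot: [0.976, -0.216, -0.003, 0.0]
contact_force: [-0.1, 0.8, 0.3]
gripper_width: -0.2
grasp_force: 0.0
```

```bash
python3 - <<'E'
from m import *
a=arm.get_image("scene")[220:320,170:300,::-1];b=arm.get_image("top")[110:210,260:390,::-1]
cv2.imwrite("pics/chk.png",cv2.resize(np.hstack([a,b]),None,fx=3,fy=3,interpolation=cv2.INTER_CUBIC))
print(arm.read_state()["position"])
E
```

```text
[ 684.10565526 -142.96084479  100.96191012]
```

View pics/chk.png

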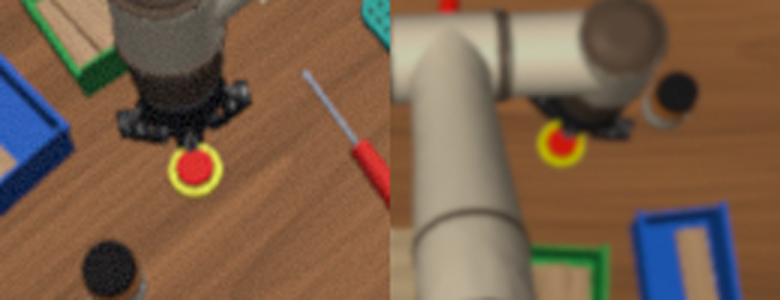

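The fingertips sit over the red cap in both views. I'll descend to about 45 mm tip height, then feel for contact.

Call:
move_arm:
  fingers: [0,0,0,0,0]
  travel:
    - [0,0,10]
    - [0,0,25]
    - [0,0,35]
    - [0,0,38]
    - [0,0,38]
  dr:
    - [0,0,0]
    - [0,0,0]
    - [0,0,0]
    - [0,0,0]
    - [0,0,0]

```text
clock: 3.7
position: [683.0, -142.9, 60.9]
ee_rot: [0.976, -0.216, -0.001, 0.0]
contact_force: [-1.5, 0.4, -0.0]
gripper_width: -0.1
grasp_force: 0.0
```

Call:
move_arm:
  fingers: [0,0,0,0]
  travel:
    - [0,0,1.5]
    - [0,0,3]
    - [0,0,3]
    - [0,0,3]
  dr:
    - [0,0,0]
    - [0,0,0]
    - [0,0,0]
    - [0,0,0]

```text
clock: 4.1
position: [683.7, -142.9, 59.3]
ee_rot: [0.976, -0.216, 0.0, -0.0]
contact_force: [-0.6, -0.4, -0.8]
gripper_width: 0.2
grasp_force: 0.0
```

Call:
move_arm:
  fingers: [0,0,0,0]
  travel:
    - [0,0,1.5]
    - [0,0,3]
    - [0,0,3]
    - [0,0,3]
  dr:
    - [0,0,0]
    - [0,0,0]
    - [0,0,0]
    - [0,0,0]

```text
clock: 4.5
position: [683.5, -143.0, 55.9]
ee_rot: [0.976, -0.216, -0.0, 0.0]
contact_force: [-0.3, -0.9, 0.6]
gripper_width: 0.2
grasp_force: 0.0
```

Call:
move_arm:
  fingers: [0,0,0,0]
  travel:
    - [0,0,1.5]
    - [0,0,3]
    - [0,0,3]
    - [0,0,3]
  dr:
    - [0,0,0]
    - [0,0,0]
    - [0,0,0]
    - [0,0,0]

```text
clock: 4.9
position: [683.5, -142.9, 52.9]
ee_rot: [0.976, -0.216, -0.0, 0.0]
contact_force: [0.5, 1.3, 0.0]
gripper_width: -0.2
grasp_force: 0.0
```

Call:
move_arm:
  fingers: [0,0,0,0]
  travel:
    - [0,0,1]
    - [0,0,2]
    - [0,0,2]
    - [0,0,2]
  dr:
    - [0,0,0]
    - [0,0,0]
    - [0,0,0]
    - [0,0,0]

```text
clock: 5.3
position: [683.5, -142.9, 51.0]
ee_rot: [0.976, -0.216, -0.0, 0.0]
contact_force: [0.5, -0.5, 0.3]
gripper_width: -0.4
grasp_force: 0.0
```

Tip is at about 32 mm with no contact yet. I'll keep going in 2 mm steps.

Call:
move_arm:
  fingers: [0,0,0,0]
  travel:
    - [0,0,1]
    - [0,0,2]
    - [0,0,2]
    - [0,0,2]
  dr:
    - [0,0,0]
    - [0,0,0]
    - [0,0,0]
    - [0,0,0]

```text
clock: 5.7
position: [683.5, -142.9, 49.0]
ee_rot: [0.976, -0.216, -0.0, 0.0]
contact_force: [0.0, -0.3, 0.1]
gripper_width: -0.0
grasp_force: 0.0
```

Call:
move_arm:
  fingers: [0,0,0,0]
  travel:
    - [0,0,1]
    - [0,0,2]
    - [0,0,2]
    - [0,0,2]
  dr:
    - [0,0,0]
    - [0,0,0]
    - [0,0,0]
    - [0,0,0]

```text
clock: 6.1
position: [683.5, -142.9, 47.0]
ee_rot: [0.976, -0.216, -0.0, 0.0]
contact_force: [-0.4, -0.2, -0.4]
gripper_width: 0.0
grasp_force: 0.0
```

Call:
move_arm:
  fingers: [0,0,0,0]
  travel:
    - [0,0,1]
    - [0,0,2]
    - [0,0,2]
    - [0,0,2]
  dr:
    - [0,0,0]
    - [0,0,0]
    - [0,0,0]
    - [0,0,0]

```text
clock: 6.5
position: [683.5, -142.9, 44.9]
ee_rot: [0.976, -0.216, -0.0, 0.0]
contact_force: [-1.0, 0.4, -0.7]
gripper_width: -0.1
grasp_force: 0.0
```

Call:
move_arm:
  fingers: [0,0,0,0]
  travel:
    - [0,0,1]
    - [0,0,2]
    - [0,0,2]
    - [0,0,2]
  dr:
    - [0,0,0]
    - [0,0,0]
    - [0,0,0]
    - [0,0,0]

```text
clock: 6.9
position: [683.5, -142.9, 43.0]
ee_rot: [0.976, -0.216, -0.0, 0.0]
contact_force: [0.2, 0.5, -0.3]
gripper_width: -0.1
grasp_force: 0.0
```

Call:
move_arm:
  fingers: [0,0,0,0]
  travel:
    - [0,0,1]
    - [0,0,2]
    - [0,0,2]
    - [0,0,2]
  dr:
    - [0,0,0]
    - [0,0,0]
    - [0,0,0]
    - [0,0,0]

```text
clock: 7.3
position: [683.5, -142.9, 41.0]
ee_rot: [0.976, -0.216, -0.0, -0.0]
contact_force: [-0.9, -0.8, -0.2]
gripper_width: 0.1
grasp_force: 0.0
```

Call:
move_arm:
  fingers: [0,0,0,0]
  travel:
    - [0,0,1]
    - [0,0,2]
    - [0,0,2]
    - [0,0,2]
  dr:
    - [0,0,0]
    - [0,0,0]
    - [0,0,0]
    - [0,0,0]

```text
clock: 7.7
position: [683.6, -142.9, 39.3]
ee_rot: [0.976, -0.216, 0.0, 0.0]
contact_force: [-1.3, 0.3, 2.4]
gripper_width: 0.1
grasp_force: 1.1
```

```bash
python3 - <<'E'
from m import *
a=arm.get_image("scene")[235:305,190:280,::-1]
cv2.imwrite("pics/chk2.png",cv2.resize(a,None,fx=7,fy=7,interpolation=cv2.INTER_CUBIC))
E
```

```text
(no output)
```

View pics/chk2.png

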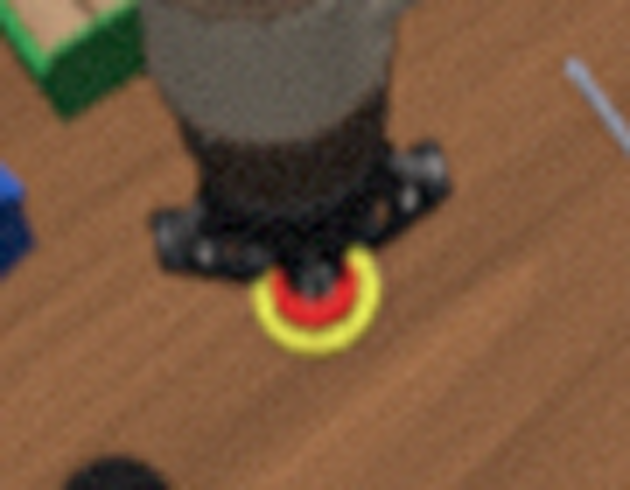

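The tip is on the red cap at about 2.4 N, so contact has been made. I'll press about 2 to 3 mm more.

Call:
move_arm:
  fingers: [0,0,0,0]
  travel:
    - [0,0,1]
    - [0,0,2]
    - [0,0,2]
    - [0,0,2]
  dr:
    - [0,0,0]
    - [0,0,0]
    - [0,0,0]
    - [0,0,0]

```text
clock: 8.15
position: [683.6, -142.9, 37.2]
ee_rot: [0.976, -0.216, 0.0, 0.0]
contact_force: [-0.8, 0.8, 3.4]
gripper_width: -0.0
grasp_force: 1.7
```

Call:
move_arm:
  fingers: [0,0]
  travel:
    - [0,0,0]
    - [0,0,0]
  dr:
    - [0,0,0]
    - [0,0,0]

```text
clock: 8.35
position: [683.6, -142.9, 37.1]
ee_rot: [0.976, -0.216, 0.0, 0.0]
contact_force: [-1.1, 0.8, 3.6]
gripper_width: -0.1
grasp_force: 1.7
```

Call:
move_arm:
  fingers: [0,0,0,0]
  travel:
    - [0,0,0.7]
    - [0,0,1.4]
    - [0,0,1.4]
    - [0,0,1.4]
  dr:
    - [0,0,0]
    - [0,0,0]
    - [0,0,0]
    - [0,0,0]

```text
clock: 8.75
position: [683.6, -142.9, 35.7]
ee_rot: [0.976, -0.216, 0.0, 0.0]
contact_force: [-1.2, 0.0, 4.4]
gripper_width: 0.3
grasp_force: 2.1
```

```bash
python3 - <<'E'
from h import *
F=[]
for i in range(4):
    arm.get_image("top");s=arm.read_state();F.append(s["contact_force"][2])
print(np.round(F,2),s["position"],s["grasp_force"])
E
```

```text
[3.95 5.65 4.97 4.4 ] [ 683.58335016 -142.92443756   35.69691265] 2.156189940869808
```

The force is about 4.7 N, so travel is about 5.5 mm and the button counts as pressed. I'll release, rise and go over the knot.

Call:
move_arm:
  fingers: [0,0,0,0,0,0,0,0,0,0]
  travel:
    - [0,0,-5]
    - [0,0,-20]
    - [0,0,-50]
    - [0,0,-85]
    - [0,0,-120]
    - [-8,-6,-140]
    - [-29,-20,-150]
    - [-58,-40,-150]
    - [-90,-63,-150]
    - [-122,-85,-150]
  dr:
    - [0,0,0]
    - [0,0,0]
    - [0,0,0]
    - [0,0,0]
    - [0,0,0]
    - [0,0,0]
    - [0,0,0]
    - [0,0,0]
    - [0,0,0]
    - [0,0,0]

```text
clock: 9.95
position: [608.0, -13.4, 186.2]
ee_rot: [0.976, -0.217, 0.0, -0.0]
contact_force: [-0.4, 1.2, 0.0]
gripper_width: 0.1
grasp_force: 0.0
```

Call:
move_arm:
  fingers: [0,0,0,0,0,0,0]
  travel:
    - [-32,-22,0]
    - [-64,-45,0]
    - [-90,-63,0]
    - [-106,-74,0]
    - [-110,-77,0]
    - [-110,-77,15]
    - [-110,-77,40]
  dr:
    - [0,0,0]
    - [0,0,0]
    - [0,0,0]
    - [0,0,0]
    - [0,0,0]
    - [0,0,0]
    - [0,0,0]

```text
clock: 10.65
position: [543.1, 102.4, 147.4]
ee_rot: [0.976, -0.216, 0.002, -0.002]
contact_force: [0.1, -0.3, -0.4]
gripper_width: 0.2
grasp_force: 0.0
```

Call:
move_arm:
  fingers: [0,0,0,0,0,0]
  travel:
    - [0,0,25]
    - [0,0,45]
    - [0,0,60]
    - [0,0,68]
    - [0,0,70]
    - [0,0,70]
  dr:
    - [0,0,0]
    - [0,0,0]
    - [0,0,0]
    - [0,0,0]
    - [0,0,0]
    - [0,0,0]

```text
clock: 11.25
position: [542.1, 101.7, 76.0]
ee_rot: [0.976, -0.216, 0.0, -0.0]
contact_force: [0.4, -0.0, 0.1]
gripper_width: -0.1
grasp_force: 0.0
```

```bash
python3 - <<'E'
from m import *
a=arm.get_image("scene")[150:250,200:330,::-1]
cv2.imwrite("pics/chk3.png",cv2.resize(a,None,fx=5,fy=5,interpolation=cv2.INTER_CUBIC))
print(arm.read_state()["position"])
E
```

```text
[542.2356664  101.90784428  76.34100632]
```

View pics/chk3.png

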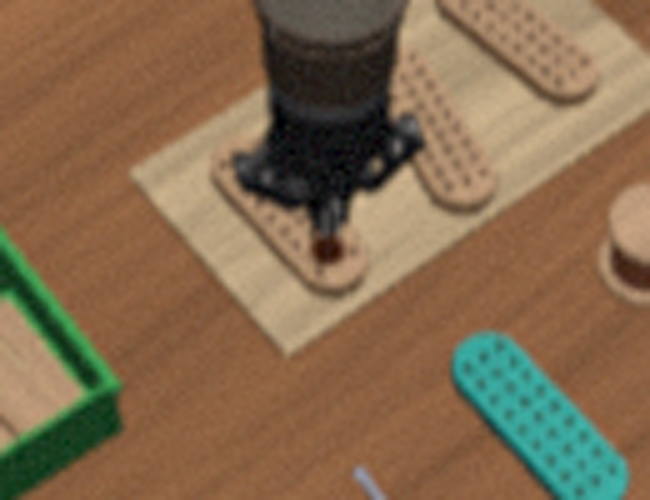

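The fingertips are right above the knot, at crop pixel (327,248), with a gap of about 31 mm. I'll hold 2.8 s.

Call:
move_arm:
  fingers: [0,0,0,0,0,0,0,0,0,0]
  travel:
    - [0,0,0]
    - [0,0,0]
    - [0,0,0]
    - [0,0,0]
    - [0,0,0]
    - [0,0,0]
    - [0,0,0]
    - [0,0,0]
    - [0,0,0]
    - [0,0,0]
  dr:
    - [0,0,0]
    - [0,0,0]
    - [0,0,0]
    - [0,0,0]
    - [0,0,0]
    - [0,0,0]
    - [0,0,0]
    - [0,0,0]
    - [0,0,0]
    - [0,0,0]

```text
clock: 12.3
position: [541.6, 101.9, 75.6]
ee_rot: [0.976, -0.216, -0.0, 0.0]
contact_force: [0.8, -0.6, 0.1]
gripper_width: 0.2
grasp_force: 0.0
```

Call:
move_arm:
  fingers: [0,0,0,0,0,0,0,0,0,0]
  travel:
    - [0,0,0]
    - [0,0,0]
    - [0,0,0]
    - [0,0,0]
    - [0,0,0]
    - [0,0,0]
    - [0,0,0]
    - [0,0,0]
    - [0,0,0]
    - [0,0,0]
  dr:
    - [0,0,0]
    - [0,0,0]
    - [0,0,0]
    - [0,0,0]
    - [0,0,0]
    - [0,0,0]
    - [0,0,0]
    - [0,0,0]
    - [0,0,0]
    - [0,0,0]

```text
clock: 13.3
position: [541.6, 101.9, 75.6]
ee_rot: [0.976, -0.216, -0.0, -0.0]
contact_force: [0.3, -0.7, -0.4]
gripper_width: 0.1
grasp_force: 0.0
```

Call:
move_arm:
  fingers: [0,0,0,0,0,0,0,0]
  travel:
    - [0,0,0]
    - [0,0,0]
    - [0,0,0]
    - [0,0,0]
    - [0,0,0]
    - [0,0,0]
    - [0,0,0]
    - [0,0,0]
  dr:
    - [0,0,0]
    - [0,0,0]
    - [0,0,0]
    - [0,0,0]
    - [0,0,0]
    - [0,0,0]
    - [0,0,0]
    - [0,0,0]

```text
clock: 14.1
position: [541.6, 101.9, 75.6]
ee_rot: [0.976, -0.216, 0.0, -0.0]
contact_force: [-0.6, 0.2, -1.1]
gripper_width: -0.1
grasp_force: 0.0
```

```bash
python3 - <<'E'
from h import *
from scipy.spatial.transform import Rotation as Ro
s=arm.read_state();print(s["position"],s["clock"])
R=Ro.from_quat([.97634,-.21624,0,0]).as_matrix();print(R.T@(np.array([518.5,-279,250])-s["position"]))
E
```

```text
[541.6129907  101.86082679  75.61969619] 14.1
[ 139.86614094  355.00231315 -174.38030381]
```

Now up and across, well above the green bin, to the blue bin.

Call:
move_arm:
  fingers: [0,0,0,0,0,0,0,0,0,0]
  travel:
    - [0,0,-10]
    - [0,0,-35]
    - [0,0,-70]
    - [0,0,-110]
    - [0,0,-145]
    - [0,0,-168]
    - [4,10,-174]
    - [14,35,-174]
    - [28,70,-174]
    - [42,106,-174]
  dr:
    - [0,0,0]
    - [0,0,0]
    - [0,0,0]
    - [0,0,0]
    - [0,0,0]
    - [0,0,0]
    - [0,0,0]
    - [0,0,0]
    - [0,0,0]
    - [0,0,0]

```text
clock: 15.1
position: [534.0, -13.3, 249.0]
ee_rot: [0.976, -0.216, -0.001, 0.0]
contact_force: [0.1, -0.6, 0.3]
gripper_width: 0.3
grasp_force: 0.0
```

Call:
move_arm:
  fingers: [0,0,0,0,0,0,0,0,0,0]
  travel:
    - [14,36,0]
    - [28,72,0]
    - [42,107,0]
    - [56,143,0]
    - [70,179,0]
    - [84,214,0]
    - [94,239,0]
    - [98,249,0]
    - [98,249,0]
    - [98,249,5]
  dr:
    - [0,0,0]
    - [0,0,0]
    - [0,0,0]
    - [0,0,0]
    - [0,0,0]
    - [0,0,0]
    - [0,0,0]
    - [0,0,0]
    - [0,0,0]
    - [0,0,0]

```text
clock: 16.1
position: [518.7, -278.7, 244.7]
ee_rot: [0.976, -0.216, 0.0, -0.0]
contact_force: [0.1, 0.7, 0.4]
gripper_width: 0.0
grasp_force: 0.0
```

Call:
move_arm:
  fingers: [0,0,0,0,0,0,0,0,0]
  travel:
    - [0,0,15]
    - [0,0,40]
    - [0,0,70]
    - [0,0,100]
    - [0,0,122]
    - [0,0,135]
    - [0,0,141]
    - [0,0,142]
    - [0,0,142]
  dr:
    - [0,0,0]
    - [0,0,0]
    - [0,0,0]
    - [0,0,0]
    - [0,0,0]
    - [0,0,0]
    - [0,0,0]
    - [0,0,0]
    - [0,0,0]

```text
clock: 17.0
position: [519.4, -279.0, 103.6]
ee_rot: [0.976, -0.216, 0.001, 0.0]
contact_force: [0.5, 0.1, -0.2]
gripper_width: 0.2
grasp_force: 0.0
```

```bash
python3 - <<'E'
from m import *
a=arm.get_image("scene")[205:315,110:240,::-1]
cv2.imwrite("pics/chk4.png",cv2.resize(a,None,fx=5,fy=5,interpolation=cv2.INTER_CUBIC))
print(arm.read_state()["position"])
E
```

```text
[ 519.48021762 -279.10637832  103.80611883]
```

View pics/chk4.png

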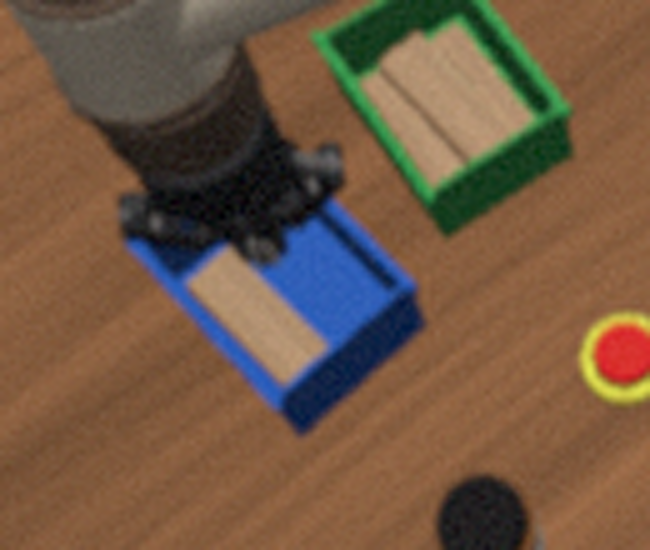

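The tip is at crop pixel (262,250). The mouth centre projects to (272,268), and the expected shift for the tip's height is about 11 px, so it is centred within a few mm. I'll lower 4 mm more and hold.

Call:
move_arm:
  fingers: [0,0,0,0,0,0,0,0,0,0]
  travel:
    - [0,0,2]
    - [0,0,4]
    - [0,0,4]
    - [0,0,4]
    - [0,0,4]
    - [0,0,4]
    - [0,0,4]
    - [0,0,4]
    - [0,0,4]
    - [0,0,4]
  dr:
    - [0,0,0]
    - [0,0,0]
    - [0,0,0]
    - [0,0,0]
    - [0,0,0]
    - [0,0,0]
    - [0,0,0]
    - [0,0,0]
    - [0,0,0]
    - [0,0,0]

```text
clock: 18.05
position: [518.7, -279.1, 98.6]
ee_rot: [0.976, -0.216, 0.0, 0.0]
contact_force: [-0.1, -0.4, 0.7]
gripper_width: -0.0
grasp_force: 0.0
```

Call:
move_arm:
  fingers: [0,0,0,0,0,0,0,0,0,0]
  travel:
    - [0,0,0]
    - [0,0,0]
    - [0,0,0]
    - [0,0,0]
    - [0,0,0]
    - [0,0,0]
    - [0,0,0]
    - [0,0,0]
    - [0,0,0]
    - [0,0,0]
  dr:
    - [0,0,0]
    - [0,0,0]
    - [0,0,0]
    - [0,0,0]
    - [0,0,0]
    - [0,0,0]
    - [0,0,0]
    - [0,0,0]
    - [0,0,0]
    - [0,0,0]

```text
clock: 19.05
position: [518.7, -279.0, 98.6]
ee_rot: [0.976, -0.216, 0.0, -0.0]
contact_force: [-0.1, 0.1, -0.6]
gripper_width: -0.2
grasp_force: 0.0
```

Call:
move_arm:
  fingers: [0,0,0,0,0,0,0,0,0,0]
  travel:
    - [0,0,0]
    - [0,0,0]
    - [0,0,0]
    - [0,0,0]
    - [0,0,0]
    - [0,0,0]
    - [0,0,0]
    - [0,0,0]
    - [0,0,0]
    - [0,0,0]
  dr:
    - [0,0,0]
    - [0,0,0]
    - [0,0,0]
    - [0,0,0]
    - [0,0,0]
    - [0,0,0]
    - [0,0,0]
    - [0,0,0]
    - [0,0,0]
    - [0,0,0]

```text
clock: 20.05
position: [518.6, -279.0, 98.6]
ee_rot: [0.976, -0.216, -0.0, -0.0]
contact_force: [0.2, -0.0, -0.7]
gripper_width: 0.2
grasp_force: 0.0
```

```bash
python3 -c "
from bench import arm
s=arm.read_state();print(s['position'],s['clock']);print(arm.job_done())"
```

```text
[ 518.63154548 -279.03412642   98.59673802] 20.05
the job is handed in; nothing more can be done
None
```

The job is handed in at 20 s of the 51 s allowed, though no verdict came back: the button was pressed at about 5 N, the knot pointed at from about 31 mm for 2.8 s, and the arm is still pointing at the blue bin's mouth, about 10 mm above its rim.

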